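# Check glass in the oil-clarity meter's light path

## Task

Check the oil-clarity meter: push its lamp carriage along its rail to the next station only, the middle one, where the lamp clicks in facing the sensor. Then take the taller of the two check glasses, touching it with the fingers on its frosted faces only and never on its clear windows, and hold it upright in the light path, centred between lamp and sensor at the height of their lenses with its clear windows square to the beam, touching nothing else. Leave the shorter glass where it stands; the job finishes with the robot still holding the tall glass steadily in the beam, not setting it down.

Things in the scene. Friction and masses are not known exactly. Their poses are not given: they have to be found in the camera images.
- meter: oil-clarity meter, fixed. Origin on the bench (z = 0) under the middle of the light path; x along the beam from lamp (near side) to sensor (far side), y along the rail, the way to push, z up. Grey base plate 15 mm high, x -160 to 120, y -170 to 170 mm. White sensor head: x 55 to 115, y -35 to 35 mm, 122 mm high, lens rim out to x = 51 mm
- beam_mid (a point): middle of the light path, half-way between the lamp's and the sensor's lenses once they face each other, 90 mm above the bench on the meter's z axis; axes as the meter's (x along the beam). The free gap here is about 107 mm along x, open to both sides and above; the base plate's top is 75 mm below
- lamp_carriage (a joint): position of the lamp carriage along the rail, m, growing along the meter's +y. It starts parked near 0 (-0.018 to 0.03); 0.09 = the next, middle station, facing the sensor; 0.18 = last station, not to be used. Friction about 1 N; a sprung roller must be pushed (about 8 N) over ridges at 0.043, 0.0795 and 0.1005; between the last two it draws the carriage to 0.09
- push_post (a point): middle of the upright aluminium post on the carriage's white lamp housing: 18 mm diameter, reaching 22 mm above and 26 mm below this point; housing top 118 mm over the bench, 70 x 50 mm, meter x -132 to -62 mm. In the meter's frame it is at x = -115 mm, y = -90 mm + the joint value, z = 144 mm; axes as the meter's
- tall_glass_mid (a point): centre of the taller check glass: loose upright solid glass block 24 (its x) x 32 (its y) x 80 mm high, about 150 g, standing on the rest; the point is 40 mm above its underside, z up. The whitish frosted faces to grip are square to its y, 32 mm apart; the clear windows are square to its x. Light must pass along its x, either way round
- short_glass_mid (a point): centre of the shorter check glass, same make, 24 x 32 x 50 mm high, 95 g; the point is 25 mm above its underside. It stands on the same rest, about 110 mm from the tall one; which of the two is on the left varies. To be left alone
- rest: fixed wooden rest with a cork top on which the glasses stand: 110 (x) x 210 (y) mm, 10 mm high, origin under its centre on the bench
- tall_glass: the taller check glass again; this origin lies at the centre of its underside, axes as tall_glass_mid
- tall_glass_window0: clear window of the tall glass on its -x face, 24 mm wide, nearly full height, flush; its origin too lies at the centre of the glass's underside, same axes. Not to be touched by the fingers
- tall_glass_window1: clear window of the tall glass on its +x face, likewise
Things that resemble listed ones, but are neither listed nor needed, are in the scene too. There is more than one size of the rest; the one meant has the size given above.

How it is judged (in metres and radians):
On the way, in this order (a step that is already met when the one before it is completed fails the run):
1. the lamp carriage sits at the middle station (within 8 mm) while the tall glass still stands on its rest (value of joint lamp_carriage between 0.082 and 0.098 m and distance of tall_glass_mid from where it was at the start of the episode below 0.03 m), for 0.3 s.
2. the fingers hold the tall glass clear of its rest (height (world z) of tall_glass_mid above 0.065 m and contact force between the fingers and tall_glass above 1 N and contact force between tall_glass and rest below 0.1 N), for 0.2 s.
At the end, for the whole second after the job is handed in: Carriage at the middle station (0.09 m, within 8 mm); the fingers hold the tall glass still, touching no part of the meter, its centre within 25 mm along, 8 mm across and 20 mm in height of the light path's middle, upright within 0.15 rad, clear windows square to the beam within 0.17 rad (value of joint lamp_carriage between 0.082 and 0.098 m and x of tall_glass_mid in the frame of beam_mid between -0.025 and 0.025 m and y of tall_glass_mid in the frame of beam_mid between -0.008 and 0.008 m and z of tall_glass_mid in the frame of beam_mid between -0.02 and 0.02 m and angle between tall_glass_mid's own z axis and vertical below 0.15 rad and angle between the x axis of tall_glass_mid and the x axis of beam_mid, either way round below 0.17 rad and contact force between the fingers and tall_glass above 1 N and contact force between tall_glass and meter below 0.1 N and linear speed of tall_glass below 0.02 m/s); the arm keeps its last pose, push and grip.
It fails at once if a finger presses on a clear window of the tall glass (over 0.5 N) (contact force between the fingers and tall_glass_window0 above 0.5 N or contact force between the fingers and tall_glass_window1 above 0.5 N).
It fails at once if the carriage is pushed on past the middle station (beyond 0.125 m) (value of joint lamp_carriage above 0.125 m).
It fails at once if the shorter glass is moved more than 20 mm (distance of short_glass_mid from where it was at the start of the episode above 0.02 m).
It also fails if it takes over 51 s, if anything falls off the work surface, if the arm or the gripper's body presses on something with over 40 N, if the wrist force passes 120 N, or if a joint passes its speed limit or range.

## Robot

A 7-joint arm with a two-finger parallel gripper is mounted at the origin on the work surface. World frame = base frame: x ahead of the robot, y to its left, z up, the work surface at z = 0. Lengths are in m, angles in degrees, forces in N, time in s.
With the tool pointing down it reaches from about 0.4 to 0.85 m from the base axis. Payload 10.4 kg.
Tool frame: the origin (TCP) lies at the very end of the fingers, on their centre line; the grasp point (between the pads) lies 19 mm behind it (ctrl.hold_point_z is the distance from the TCP to the grasp point, in m); y points along the fingers, x is the direction in which the jaws open and shut, and the axes are right-handed (so a half turn about y gives the same grasp; the last joint's range is limited). The gripper opens to 87 mm and grips with 3 to 60 N. Pads are 19 mm wide; open, the fingers measure 117 mm over their backs; the gripper's body (75 mm by 190 mm) begins 51 mm behind the grasp point.
Start: joints at [68.491, 19.034, -3.707, 83.658, 1.238, 77.344, -5.071], TCP at [0.216, -0.587, 0.223] pointing down, gripper open.
Joint ranges: [-148.97, 148.97], [-28.65, 121.19], [-84.17, 76.75], [9.2, 138.47], [-72.65, 252.65], [3.7, 117.97], [-149.18, 149.18]. Speed limits (degrees/s): [127.2, 127.2, 159.86, 159.86, 180, 180, 180].

## Interface

Orientations are given as a 3x3 rotation matrix whose columns are the frame's x, y, z axes.
In Python, from bench import ctrl, capture, calibration gives the robot as it stands. The module is installed in compiled form; this text tells all that it offers.
- The arm moves only by the tool drive_tool, never from a script. Its argument "series" is a list of rows, each an object of numbers: "tx", "ty", "tz": the shift along the tool's x, y, z in cm; "turn": the turn about the tool's y in degrees; "grip": the opening in per cent of the stroke, from 0 (shut) to 100 (fully open). In form: [{"tx": .., "ty": .., "tz": .., "turn": .., "grip": ..}, ...]. A call has 1 to 20 rows; each row shifts and turns the commanded pose from where the row before left it, along the tool's axes as they then stand; what a row does not reach is not made up. A row lasts 1/12 s, in which the tool goes at most 41.7 mm and 7.16 degrees, less where a joint would pass 70% of its speed; a pose out of reach is approached as far as the arm can. A call is refused whole if a number of a shift passes 4.17 or a number of a turn 7.16, either way. A call with a gripper value outside its range is refused whole. The fingers move at their own pace and stop on an object; the grip force is fixed at half the most. Time passes only in rows, so rows that do not move let the fingers close. It gives the time, the measured TCP pose, the force and the opening at its end, in the units of the state.
- ctrl.state(): the state, without advancing time (a new reading comes with each control period).
- capture(name): name is "side" or "top" or "wrist"; returns (picture, depth): 420x560x3 uint8, blue, green, red; 420x560 float32, m along the optical axis (not along the pixel's ray), 0 where there is no reading.
- calibration(name): a dict with "fx", "fy", "cx", "cy" (pixels), "R" (3x3) and "t" (3): a world point X has camera coordinates R X + t; the wrist camera has in their place "hand_eye" (4x4, takes a point from camera to tool coordinates, whose origin is the TCP and whose axes are the tool frame's). Camera axes: x right, y down, z forward; pixel columns grow to the right and rows downward; lengths in m; the calibration is good to about 2 mm. A picture is of the moment at which its call begins: read the wrist's pose just before it. calibration takes no time and is no camera call.
- ctrl.hand_in(): hands the job in, once; it reports no verdict.
The state is a dict: "clock": time; "joints": joint angles; "dq": joint speeds; "joint_torque": joint torques, N m; "ee_pos": TCP position; "tool_rot": TCP orientation; "contact_force": force on the tool from outside, world axes, zero at the start; "ft_torque": the same for the moment, N m; "width": finger opening in m.
Only numpy, scipy, OpenCV 4.12 (cv2) and the standard library are available. Lean on these libraries where they do the work, as an engineer would, in place of code of your own. Each camera call takes 0.05 s, during which the arm holds its last target.

## Working session

There is one attempt and no reset: what is moved stays moved. The work goes in short steps, Python scripts to look and compute and a tool call to move; the robot and the scene stay as the last step left them, time stands still between calls to the robot, and variables do not carry over. Pictures are saved under pics/ and viewed, and the job is handed in when it is done.

Besides the shell and the picture viewer there is one more tool, called after "Emit:" by a JSON object that holds its "method" and its "body", one argument or row to a line. drive_tool: Moves the arm, as the interface text tells. Its arguments: {"type":"object","properties":{"series":{"type":"array"}},"required":["series"]}

```bash
mkdir -p pics
cat > h.py <<'E'
import numpy as np, cv2
from bench import ctrl, capture, calibration
E
python3 - <<'E'
from h import *
s=ctrl.state(); print({k:np.round(v,3).tolist() for k,v in s.items()}, ctrl.hold_point_z)
for n in ("side","top"):
    p,d=capture(n); np.savez(n+'0.npz',p=p,d=d); cv2.imwrite(f'pics/{n}0.png',p)
    c=calibration(n); print(n,{k:np.round(v,3).tolist() for k,v in c.items()})
E
```

```text
{'clock': 0.0, 'joints': [68.492, 19.073, -3.707, 83.707, 1.238, 77.341, -5.072], 'dq': [0.035, -0.012, -0.071, -0.006, 0.052, -0.002, -0.021], 'joint_torque': [-0.002, -62.326, 0.024, -38.99, -0.061, 0.04, 0.0], 'ee_pos': [0.216, -0.586, 0.222], 'tool_rot': [[0.346, -0.001, 0.938], [-0.938, 0.001, 0.346], [-0.001, -1.0, -0.0]], 'contact_force': [-0.74, -0.792, 0.624], 'ft_torque': [-0.019, 0.008, -0.027], 'width': 0.088} 0.0187
side {'fx': 470.161, 'fy': 470.161, 'cx': 281.978, 'cy': 203.574, 'R': [[0.991, -0.132, -0.001], [-0.092, -0.68, -0.727], [0.095, 0.721, -0.686]], 't': [-0.556, 0.021, 1.134]}
top {'fx': 531.119, 'fy': 531.119, 'cx': 279.836, 'cy': 213.98, 'R': [[-0.003, -1.0, 0.001], [-0.983, 0.003, -0.184], [0.184, -0.002, -0.983]], 't': [-0.135, 0.563, 1.253]}
```

View pics/side0.png

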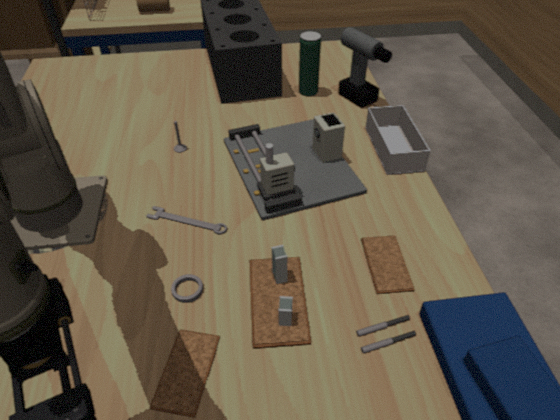

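View pics/top0.png

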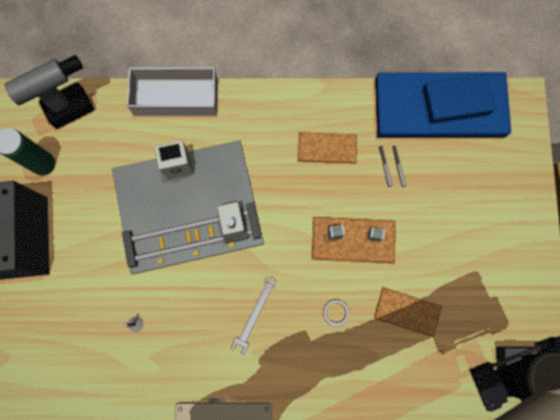

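Tall glass candidates: the block at side (281,265)/top (337,231), and the shorter block at side (286,310)/top (377,234). Three other cork pieces are at top (327,148), (408,312), and the one under the glasses at (354,240). The carriage post is at top (231,222). Checking these in crops.

Run:
```python
from h import *
p=np.load('top0.npz')['p']; q=np.load('side0.npz')['p']
a=cv2.resize(p[130:285,100:280],None,fx=4.4,fy=3.8,interpolation=cv2.INTER_CUBIC)
a=cv2.resize(p[130:280,100:280],None,fx=4,fy=4,interpolation=cv2.INTER_CUBIC); cv2.imwrite('pics/tm.png',a)
cv2.imwrite('pics/tg.png',cv2.resize(p[205:275,300:410],None,fx=7,fy=7,interpolation=cv2.INTER_CUBIC))
cv2.imwrite('pics/sg.png',cv2.resize(q[235:355,230:330],None,fx=5,fy=5,interpolation=cv2.INTER_CUBIC))
```

```text
(no output)
```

View pics/tm.png

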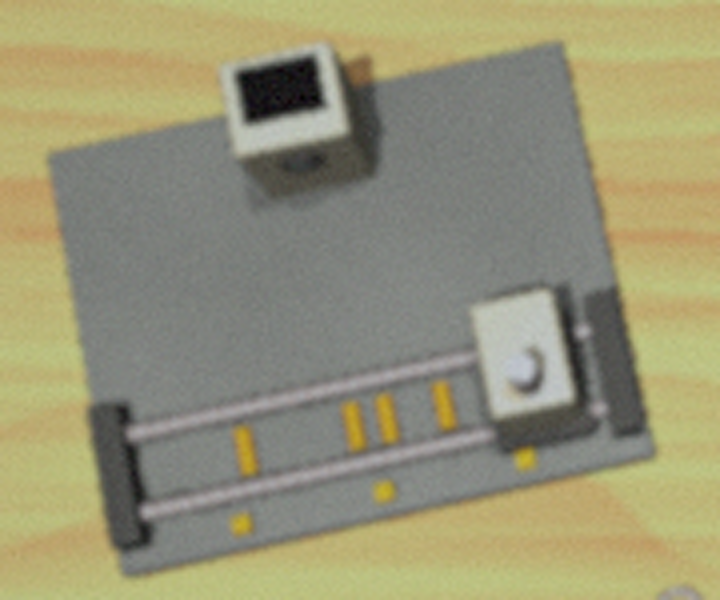

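View pics/tg.png

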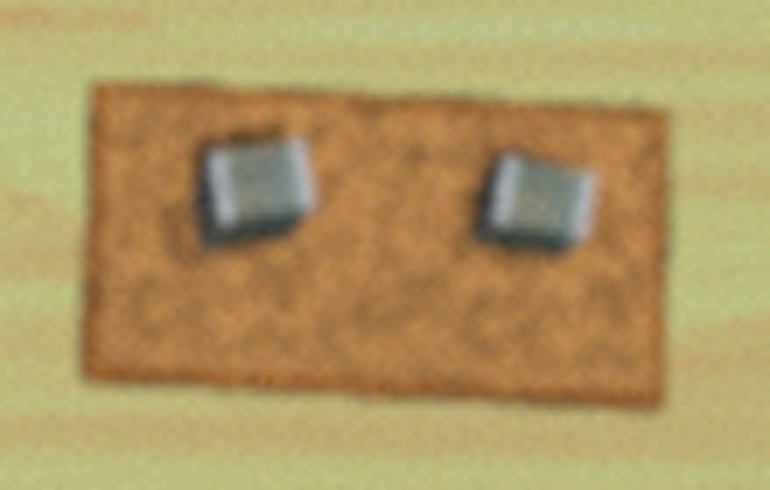

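View pics/sg.png

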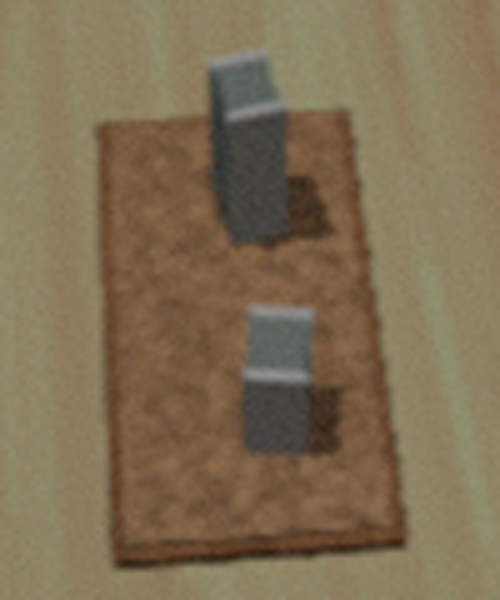

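```bash
cat >> h.py <<'E'
def proj(n,X):
    c=calibration(n); Y=np.atleast_2d(X)@np.array(c['R']).T+np.array(c['t']); return np.c_[c['fx']*Y[:,0]/Y[:,2]+c['cx'],c['fy']*Y[:,1]/Y[:,2]+c['cy']]
def back(n,uv,z):
    c=calibration(n); R=np.array(c['R']);t=np.array(c['t']); uv=np.atleast_2d(uv)
    d=np.c_[(uv[:,0]-c['cx'])/c['fx'],(uv[:,1]-c['cy'])/c['fy'],np.ones(len(uv))]@R; o=-R.T@t
    return o+d*((z-o[2])/d[:,2])[:,None]
def rig(L,W): # 2D rigid fit: W=R L+t
    a,b=L.mean(0),W.mean(0); H=(L-a).T@(W-b); th=np.arctan2(H[0,1]-H[1,0],H[0,0]+H[1,1]); c,s=np.cos(th),np.sin(th);R=np.array([[c,-s],[s,c]]); t=b-R@a
    return R,t,np.degrees(th),np.abs(L@R.T+t-W).max()
E
python3 - <<'E'
from h import *
off=lambda a,k,x,y:(np.array(a)+.5)/k-.5+[x,y]
W=back('top',off([(50,155),(563,43),(655,455),(125,575)],4,100,130),.015)[:,:2]
R,t,th,e=rig(np.array([(.12,.17),(.12,-.17),(-.16,-.17),(-.16,.17)]),W); print('meter',t,th,e)
P=back('top',off([(526,366)],4,100,130),.166)[0]; print('post',P,'local',R.T@(P[:2]-t))
H=back('top',off([(472,308),(553,290),(578,403),(497,422)],4,100,130),.118)[:,:2]; print('housing local',(H-t)@R)
W=back('top',off([(207,148),(300,139),(314,208),(222,221)],7,300,205),.09)[:,:2]
Rg,tg,tgth,e=rig(np.array([(.012,.016),(.012,-.016),(-.012,-.016),(-.012,.016)]),W); print('tall',tg,tgth,e)
W=back('top',off([(500,153),(596,170),(582,245),(487,225)],7,300,205),.06)[:,:2]
print('short',*rig(np.array([(.012,.016),(.012,-.016),(-.012,-.016),(-.012,.016)]),W)[1:])
q=lambda a:off(a,5,230,235)
W=back('side',q([(208,65),(267,51),(287,101),(226,120)]),.09)[:,:2]
print('tall side',*rig(np.array([(-.012,.016),(.012,.016),(.012,-.016),(-.012,-.016)]),W)[1:])
W=back('top',off([(93,83),(668,110),(660,405),(85,378)],7,300,205),.01)[:,:2]; print(np.linalg.norm(W-np.roll(W,1,0),axis=1))
E
```

```text
meter [0.61199814 0.10323406] 12.731560322791463 0.002377317980284066
post [ 0.52532582 -0.02786884  0.166     ] local [-0.11343425 -0.10877836]
housing local [[-0.06362434 -0.08268556]
 [-0.06366393 -0.13109192]
 [-0.13236158 -0.13123095]
 [-0.132783   -0.08318298]]
tall [ 0.51616749 -0.27205766] 7.970537007066083 0.0010092457294540447
short [ 0.51382849 -0.37253316] -11.677450952353071 0.0014239727606062957
tall side [ 0.51846904 -0.27293918] 9.711924781066905 0.002972141768091241
[0.10720255 0.20835752 0.10709588 0.20530953]
```

Confirmed: the tall glass is the one on the left in the top view, at about (0.517,-0.272), yaw about 9°. The meter is at (0.612,0.103), yaw 12.7°, with the carriage near -0.018. I'll grip the post with the jaws along the rail and carry it to 0.09. First I move over the post.

Emit:
{"method": "drive_tool", "body": {
  "series": [
    {"turn": 3.75},
    {"turn": 3.75},
    {"tx": -1.5, "tz": 1.3},
    {"tx": -2.6, "tz": 2.35},
    {"tx": -2.6, "tz": 2.35},
    {"tx": -2.6, "tz": 2.35},
    {"tx": -2.6, "tz": 2.35},
    {"tx": -2.6, "tz": 2.35},
    {"tx": -2.6, "tz": 2.35},
    {"tx": -2.6, "tz": 2.35},
    {"tx": -2.6, "tz": 2.35},
    {"tx": -2.6, "tz": 2.35},
    {"tx": -2.6, "tz": 2.35},
    {"tx": -2.6, "tz": 2.35},
    {"tx": -2.6, "tz": 2.35},
    {"tx": -2.6, "tz": 2.35},
    {"tx": -2.6, "tz": 2.35},
    {"tx": -2.6, "tz": 2.35},
    {"tx": -2.6, "tz": 2.35},
    {"tx": -2.6, "tz": 2.35}
  ]
}}

```text
$.series[0]: bad value
```

```bash
cat >> h.py <<'E'
def wrist(name):
    s=ctrl.state(); p,d=capture('wrist'); cv2.imwrite(f'pics/{name}.png',p); np.savez(name+'.npz',p=p,d=d,pos=s['ee_pos'],rot=s['tool_rot'])
def wback(name,uv,z):
    f=np.load(name+'.npz'); c=calibration('wrist'); M=np.array(c['hand_eye']); R=f['rot']@M[:3,:3]; o=f['rot']@M[:3,3]+f['pos']; uv=np.atleast_2d(uv)
    d=np.c_[(uv[:,0]-c['cx'])/c['fx'],(uv[:,1]-c['cy'])/c['fy'],np.ones(len(uv))]@R.T
    return o+d*((z-o[2])/d[:,2])[:,None]
E
python3 - <<'E'
from h import *
s=ctrl.state(); print(s['clock'],np.round(s['ee_pos'],4),np.round(s['tool_rot'],3).tolist()); wrist('w1')
p,d=capture('top'); cv2.imwrite('pics/top1.png',p)
E
```

```text
0.1 [ 0.2159 -0.5862  0.2218] [[0.346, -0.0, 0.938], [-0.938, 0.001, 0.346], [-0.001, -1.0, -0.0]]
```

View pics/w1.png

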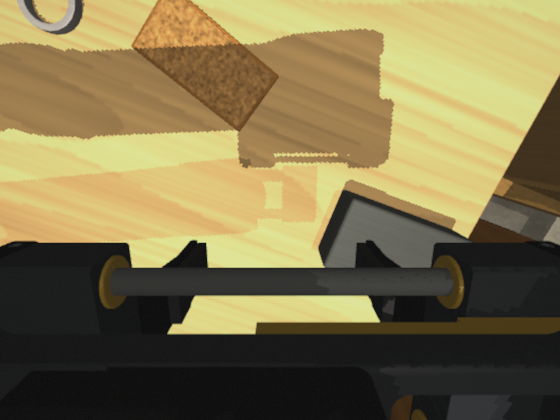

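The call was refused because every row needs all five fields, and the arm has not moved. Resending with full rows.

Emit:
{"method": "drive_tool", "body": {
  "series": [
    {"tx": 0, "ty": 0, "tz": 0, "turn": 3.75, "grip": 100},
    {"tx": 0, "ty": 0, "tz": 0, "turn": 3.75, "grip": 100},
    {"tx": -1.5, "ty": 0, "tz": 1.3, "turn": 0, "grip": 100},
    {"tx": -2.6, "ty": 0, "tz": 2.35, "turn": 0, "grip": 100},
    {"tx": -2.6, "ty": 0, "tz": 2.35, "turn": 0, "grip": 100},
    {"tx": -2.6, "ty": 0, "tz": 2.35, "turn": 0, "grip": 100},
    {"tx": -2.6, "ty": 0, "tz": 2.35, "turn": 0, "grip": 100},
    {"tx": -2.6, "ty": 0, "tz": 2.35, "turn": 0, "grip": 100},
    {"tx": -2.6, "ty": 0, "tz": 2.35, "turn": 0, "grip": 100},
    {"tx": -2.6, "ty": 0, "tz": 2.35, "turn": 0, "grip": 100},
    {"tx": -2.6, "ty": 0, "tz": 2.35, "turn": 0, "grip": 100},
    {"tx": -2.6, "ty": 0, "tz": 2.35, "turn": 0, "grip": 100},
    {"tx": -2.6, "ty": 0, "tz": 2.35, "turn": 0, "grip": 100},
    {"tx": -2.6, "ty": 0, "tz": 2.35, "turn": 0, "grip": 100},
    {"tx": -2.6, "ty": 0, "tz": 2.35, "turn": 0, "grip": 100},
    {"tx": -2.6, "ty": 0, "tz": 2.35, "turn": 0, "grip": 100},
    {"tx": -2.6, "ty": 0, "tz": 2.35, "turn": 0, "grip": 100},
    {"tx": -2.6, "ty": 0, "tz": 2.35, "turn": 0, "grip": 100},
    {"tx": -2.6, "ty": 0, "tz": 2.35, "turn": 0, "grip": 100},
    {"tx": 0, "ty": 0, "tz": 0, "turn": 0, "grip": 100}
  ]
}}

```text
clock: 1.87
ee_pos: [0.5028, -0.0732, 0.2227]
tool_rot: [[0.228, 0.002, 0.974], [-0.974, 0.003, 0.228], [-0.002, -1.0, 0.002]]
contact_force: [-0.4, 0.6, 0.4]
width: 0.0869
```

Run:
```python
from h import *
s=ctrl.state(); print(s['clock'],np.round(s['ee_pos'],4),np.round(s['tool_rot'],3).tolist()); wrist('w2')
R=s['tool_rot']; print('to post, cm', np.round(100*np.array(R).T@(np.array([.5245,-.0281,.126])-s['ee_pos']),2))
```

```text
1.8667 [ 0.5028 -0.0732  0.2227] [[0.228, 0.002, 0.974], [-0.974, 0.003, 0.228], [-0.002, -1.0, 0.002]]
to post, cm [-3.87  9.69  3.12]
```

View pics/w2.png

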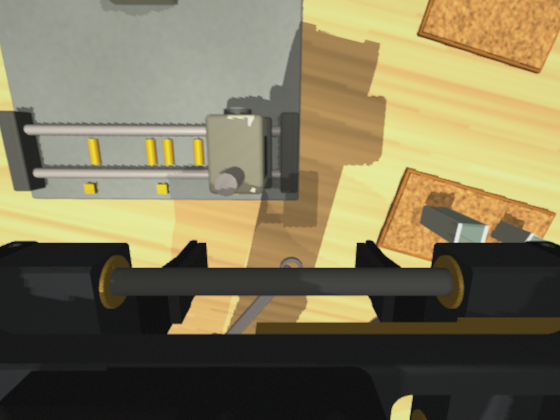

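Run:
```python
from h import *
p=cv2.imread('pics/w2.png'); cv2.imwrite('pics/w2c.png',cv2.resize(p[90:210,180:310],None,fx=5,fy=5,interpolation=cv2.INTER_CUBIC))
c=calibration('wrist'); print(c['fx'],c['cx'],c['cy'],np.round(c['hand_eye'],3).tolist())
```

```text
297.765939031095 280.9883489731752 213.0402870688177 [[1.0, -0.001, 0.0, -0.0], [-0.0, -0.258, 0.966, -0.162], [-0.001, -0.966, -0.258, 0.07], [0.0, 0.0, 0.0, 1.0]]
```

View pics/w2c.png

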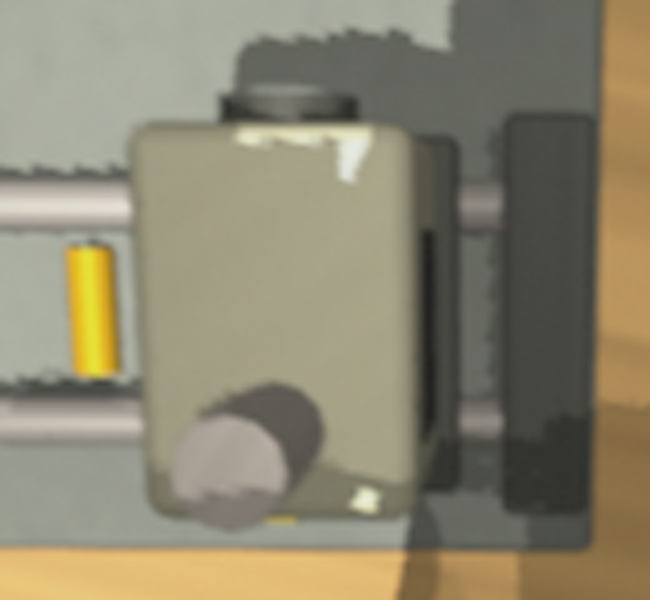

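Run:
```python
from h import *
P=wback('w2',[(225.5,184.2)],.166)[0]; print(P)
th=np.radians(12.73);R=np.array([[np.cos(th),-np.sin(th)],[np.sin(th),np.cos(th)]]); print('local',R.T@(P[:2]-[.612,.1032]))
A=wback('w2',[(30,130),(205,130.5)],.04)[:,:2]; d=A[0]-A[1]; print(np.degrees(np.arctan2(d[1],d[0]))-90)
f=np.load('w2.npz');print('cm',100*f['rot'].T@(np.r_[P[:2],.126]-f['pos']))
```

```text
[ 0.52621654 -0.02497292  0.166     ]
local [-0.11191864 -0.10611935]
13.013672174021735
cm [-4.13431753  9.68923179  3.35807869]
```

The wrist view puts the post at (0.526,-0.025) and the top view at (0.525,-0.028), so they agree. Going down around the post and closing.

Emit:
{"method": "drive_tool", "body": {
  "series": [
    {"tx": -2, "ty": 0, "tz": 1.65, "turn": 0, "grip": 100},
    {"tx": -2, "ty": 0, "tz": 1.65, "turn": 0, "grip": 100},
    {"tx": 0, "ty": 2, "tz": 0, "turn": 0, "grip": 100},
    {"tx": 0, "ty": 2, "tz": 0, "turn": 0, "grip": 100},
    {"tx": 0, "ty": 2, "tz": 0, "turn": 0, "grip": 100},
    {"tx": 0, "ty": 2, "tz": 0, "turn": 0, "grip": 100},
    {"tx": 0, "ty": 1.5, "tz": 0, "turn": 0, "grip": 100},
    {"tx": 0, "ty": 0, "tz": 0, "turn": 0, "grip": 100},
    {"tx": 0, "ty": 0, "tz": 0, "turn": 0, "grip": 40},
    {"tx": 0, "ty": 0, "tz": 0, "turn": 0, "grip": 25},
    {"tx": 0, "ty": 0, "tz": 0, "turn": 0, "grip": 25},
    {"tx": 0, "ty": 0, "tz": 0, "turn": 0, "grip": 0},
    {"tx": 0, "ty": 0, "tz": 0, "turn": 0, "grip": 0},
    {"tx": 0, "ty": 0, "tz": 0, "turn": 0, "grip": 0},
    {"tx": 0, "ty": 0, "tz": 0, "turn": 0, "grip": 0},
    {"tx": 0, "ty": 0, "tz": 0, "turn": 0, "grip": 0}
  ]
}}

```text
clock: 3.25
ee_pos: [0.524, -0.0342, 0.1277]
tool_rot: [[0.22, 0.0, 0.975], [-0.975, -0.0, 0.22], [0.0, -1.0, 0.0]]
contact_force: [0.3, -0.7, -1.6]
width: 0.0415
```

Run:
```python
from h import *
s=ctrl.state(); print(s['clock'],np.round(s['ee_pos'],4),s['width'],s['contact_force'],np.round(s['tool_rot'],3).tolist()); wrist('w3')
```

```text
3.25 [ 0.524  -0.0342  0.1277] 0.04148824691692714 [ 0.27729872 -0.74471497 -1.64212923] [[0.22, 0.0, 0.975], [-0.975, -0.0, 0.22], [0.0, -1.0, 0.0]]
```

View pics/w3.png

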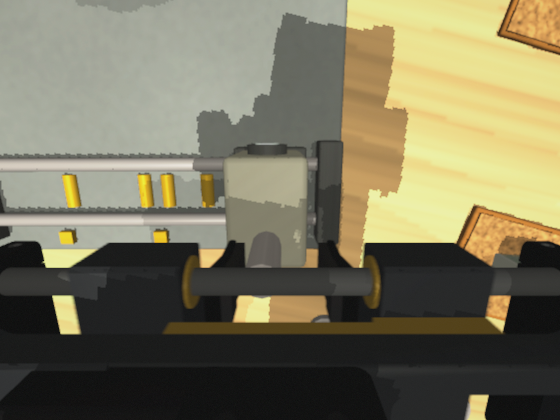

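The post sits to the left of the jaw centre, at px 263 against 281, so about 7 mm. I'll shift and then close.

Emit:
{"method": "drive_tool", "body": {
  "series": [
    {"tx": -0.7, "ty": 0, "tz": 0, "turn": 0, "grip": 45},
    {"tx": 0, "ty": 0, "tz": 0, "turn": 0, "grip": 20},
    {"tx": 0, "ty": 0, "tz": 0, "turn": 0, "grip": 0},
    {"tx": 0, "ty": 0, "tz": 0, "turn": 0, "grip": 0},
    {"tx": 0, "ty": 0, "tz": 0, "turn": 0, "grip": 0},
    {"tx": 0, "ty": 0, "tz": 0, "turn": 0, "grip": 0},
    {"tx": 0, "ty": 0, "tz": 0, "turn": 0, "grip": 0},
    {"tx": 0, "ty": 0, "tz": 0, "turn": 0, "grip": 0},
    {"tx": 0, "ty": 0, "tz": 0, "turn": 0, "grip": 0},
    {"tx": 0, "ty": 0, "tz": 0, "turn": 0, "grip": 0}
  ]
}}

```text
clock: 4.13
ee_pos: [0.5224, -0.0274, 0.1276]
tool_rot: [[0.22, 0.0, 0.975], [-0.975, -0.0, 0.22], [0.0, -1.0, 0.0]]
contact_force: [0.1, 0.9, 0.1]
width: 0.0173
```

Run:
```python
from h import *
s=ctrl.state(); print(s['clock'],np.round(s['ee_pos'],4),s['width'],s['contact_force']); wrist('w4'); p,d=capture('top'); cv2.imwrite('pics/top4.png',p)
th=np.radians(12.9);R=np.array([[np.cos(th),-np.sin(th)],[np.sin(th),np.cos(th)]]); print('local',R.T@(s['ee_pos'][:2]-np.array([.612,.1032])))
```

```text
4.1333 [ 0.5224 -0.0274  0.1276] 0.017298984489922984 [0.07383162 0.91786699 0.14655833]
local [-0.11645153 -0.10727344]
```

View pics/w4.png

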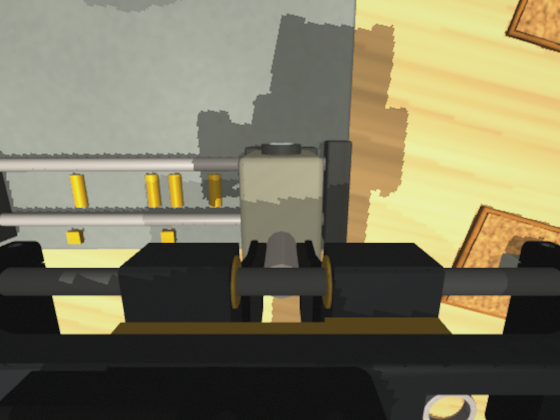

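The post is gripped, with a width of 17 mm. Carrying it 107 mm along the rail.

Emit:
{"method": "drive_tool", "body": {
  "series": [
    {"tx": -0.8, "ty": 0, "tz": 0, "turn": 0, "grip": 0},
    {"tx": -0.8, "ty": 0, "tz": 0, "turn": 0, "grip": 0},
    {"tx": -0.8, "ty": 0, "tz": 0, "turn": 0, "grip": 0},
    {"tx": -0.8, "ty": 0, "tz": 0, "turn": 0, "grip": 0},
    {"tx": -0.8, "ty": 0, "tz": 0, "turn": 0, "grip": 0},
    {"tx": -0.8, "ty": 0, "tz": 0, "turn": 0, "grip": 0},
    {"tx": -0.8, "ty": 0, "tz": 0, "turn": 0, "grip": 0},
    {"tx": -0.8, "ty": 0, "tz": 0, "turn": 0, "grip": 0},
    {"tx": -0.8, "ty": 0, "tz": 0, "turn": 0, "grip": 0},
    {"tx": -0.8, "ty": 0, "tz": 0, "turn": 0, "grip": 0},
    {"tx": -0.8, "ty": 0, "tz": 0, "turn": 0, "grip": 0},
    {"tx": -0.8, "ty": 0, "tz": 0, "turn": 0, "grip": 0},
    {"tx": -0.6, "ty": 0, "tz": 0, "turn": 0, "grip": 0},
    {"tx": -0.5, "ty": 0, "tz": 0, "turn": 0, "grip": 0},
    {"tx": 0, "ty": 0, "tz": 0, "turn": 0, "grip": 0},
    {"tx": 0, "ty": 0, "tz": 0, "turn": 0, "grip": 0}
  ]
}}

```text
clock: 5.57
ee_pos: [0.4985, 0.0778, 0.1275]
tool_rot: [[0.221, -0.001, 0.975], [-0.975, 0.0, 0.221], [-0.001, -1.0, -0.001]]
contact_force: [-4.1, -0.8, 2.9]
width: 0.0178
```

Run:
```python
from h import *
s=ctrl.state(); print(s['clock'],np.round(s['ee_pos'],4),s['width'],s['contact_force']); wrist('w5'); p,d=capture('top'); cv2.imwrite('pics/top5.png',p)
th=np.radians(12.9);R=np.array([[np.cos(th),-np.sin(th)],[np.sin(th),np.cos(th)]]); print('local',R.T@(s['ee_pos'][:2]-np.array([.612,.1032])))
```

```text
5.5667 [0.4985 0.0778 0.1275] 0.017779880482971588 [-4.05778611 -0.78268104  2.89933467]
local [-0.11632787  0.00058153]
```

View pics/w5.png

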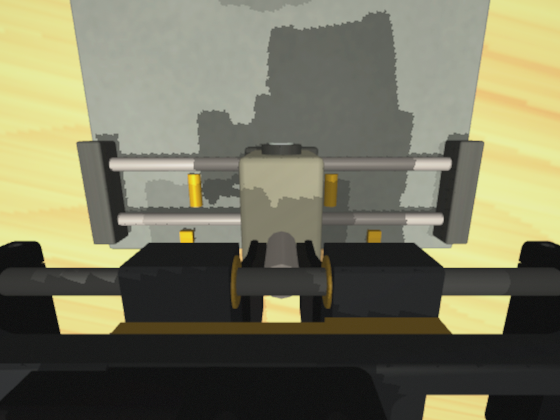

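The carriage sits midway between the rail ends: px 281, with the ends at 108 and 450. Releasing and rising.

Emit:
{"method": "drive_tool", "body": {
  "series": [
    {"tx": 0, "ty": 0, "tz": 0, "turn": 0, "grip": 50},
    {"tx": 0, "ty": 0, "tz": 0, "turn": 0, "grip": 80},
    {"tx": 0, "ty": 0, "tz": 0, "turn": 0, "grip": 80},
    {"tx": 0, "ty": 0, "tz": 0, "turn": 0, "grip": 80},
    {"tx": 0, "ty": 0, "tz": 0, "turn": 0, "grip": 80},
    {"tx": 0, "ty": -1.5, "tz": 0, "turn": 0, "grip": 80},
    {"tx": 0, "ty": -2.5, "tz": 0, "turn": 0, "grip": 80},
    {"tx": 0, "ty": -2.5, "tz": 0, "turn": 0, "grip": 80},
    {"tx": 0, "ty": -2.5, "tz": 0, "turn": 0, "grip": 80},
    {"tx": 0, "ty": -1, "tz": 0, "turn": 0, "grip": 80}
  ]
}}

```text
clock: 6.5
ee_pos: [0.5001, 0.0773, 0.2309]
tool_rot: [[0.22, 0.004, 0.975], [-0.975, 0.0, 0.22], [0.001, -1.0, 0.004]]
contact_force: [0.5, 0.7, 0.1]
width: 0.0683
```

Run:
```python
from h import *
s=ctrl.state(); print(s['clock'],np.round(s['ee_pos'],4),s['width'],s['contact_force'],np.round(s['tool_rot'],3).tolist()); wrist('w6')
```

```text
6.5 [0.5001 0.0773 0.2309] 0.06831182177144328 [0.47392712 0.6998096  0.12312395] [[0.22, 0.004, 0.975], [-0.975, 0.0, 0.22], [0.001, -1.0, 0.004]]
```

View pics/w6.png

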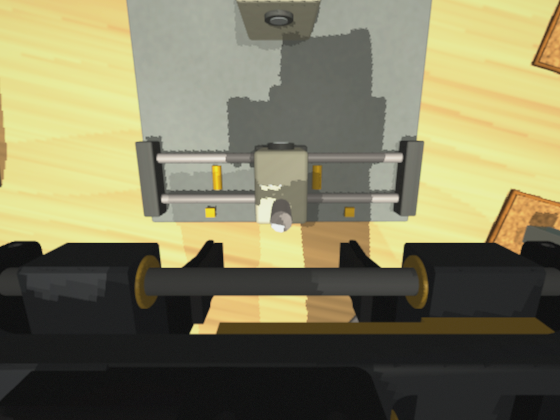

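The carriage is clicked in and centred at px 281, and the sensor lens is at px 279. Next is the tall glass, stopping about 8 cm short so the wrist camera sees it.

Emit:
{"method": "drive_tool", "body": {
  "series": [
    {"tx": 0, "ty": 0, "tz": 0, "turn": 3.7, "grip": 100},
    {"tx": 1.5, "ty": 0, "tz": -0.5, "turn": 0, "grip": 100},
    {"tx": 3, "ty": 0, "tz": -1, "turn": 0, "grip": 100},
    {"tx": 3, "ty": 0, "tz": -1, "turn": 0, "grip": 100},
    {"tx": 3, "ty": 0, "tz": -1, "turn": 0, "grip": 100},
    {"tx": 3, "ty": 0, "tz": -1, "turn": 0, "grip": 100},
    {"tx": 3, "ty": 0, "tz": -1, "turn": 0, "grip": 100},
    {"tx": 3, "ty": 0, "tz": -1, "turn": 0, "grip": 100},
    {"tx": 3, "ty": 0, "tz": -1, "turn": 0, "grip": 100},
    {"tx": 3, "ty": 0, "tz": -1, "turn": 0, "grip": 100},
    {"tx": 3, "ty": 0, "tz": -1, "turn": 0, "grip": 100},
    {"tx": 3, "ty": 0, "tz": -1, "turn": 0, "grip": 100},
    {"tx": 3, "ty": 0, "tz": -0.5, "turn": 0, "grip": 100},
    {"tx": 0, "ty": 0, "tz": 0, "turn": 0, "grip": 100},
    {"tx": 0, "ty": 0, "tz": 0, "turn": 0, "grip": 100}
  ]
}}

```text
clock: 7.8
ee_pos: [0.4434, -0.2823, 0.2261]
tool_rot: [[0.153, -0.002, 0.988], [-0.988, 0.001, 0.153], [-0.001, -1.0, -0.001]]
contact_force: [0.4, 0.7, -0.1]
width: 0.0871
```

Run:
```python
from h import *
s=ctrl.state(); print(s['clock'],np.round(s['ee_pos'],4),s['width'],s['contact_force'],np.round(s['tool_rot'],3).tolist()); wrist('w7')
p=cv2.imread('pics/w7.png'); cv2.imwrite('pics/w7c.png',cv2.resize(p[120:270,200:360],None,fx=4,fy=4,interpolation=cv2.INTER_CUBIC))
p,d=capture('top'); cv2.imwrite('pics/top7.png',p)
```

```text
7.8 [ 0.4434 -0.2823  0.2261] 0.08709582945746154 [ 0.36846376  0.69236144 -0.11279184] [[0.153, -0.002, 0.988], [-0.988, 0.001, 0.153], [-0.001, -1.0, -0.001]]
```

View pics/w7.png

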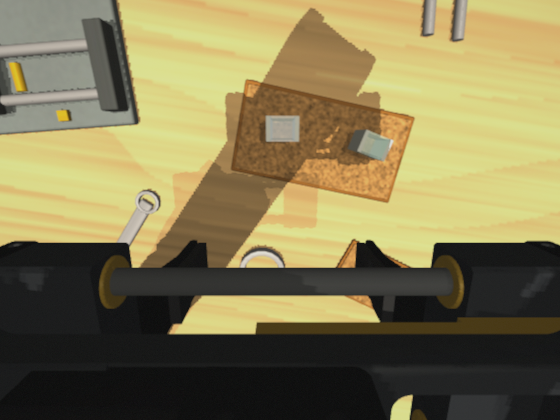

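View pics/w7c.png

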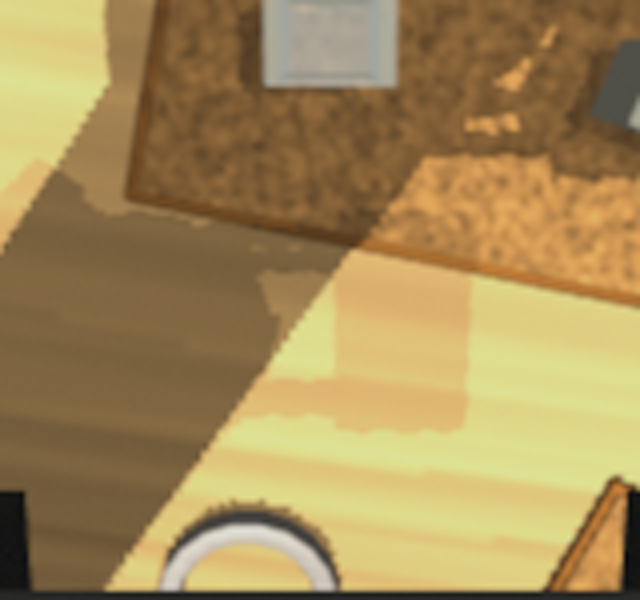

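View pics/top7.png

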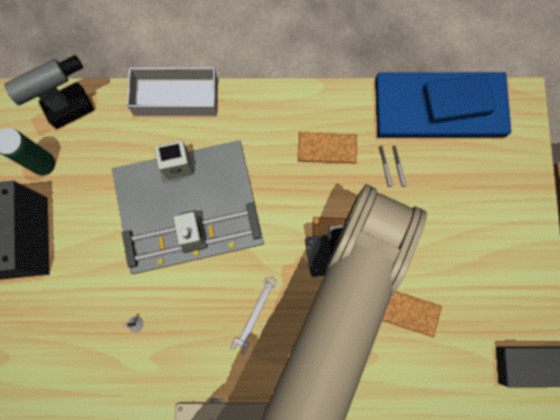

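Run:
```python
from h import *
p=cv2.imread('pics/w7.png'); cv2.imwrite('pics/w7d.png',cv2.resize(p[100:160,240:330],None,fx=8,fy=8,interpolation=cv2.INTER_CUBIC))
```

```text
(no output)
```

View pics/w7d.png

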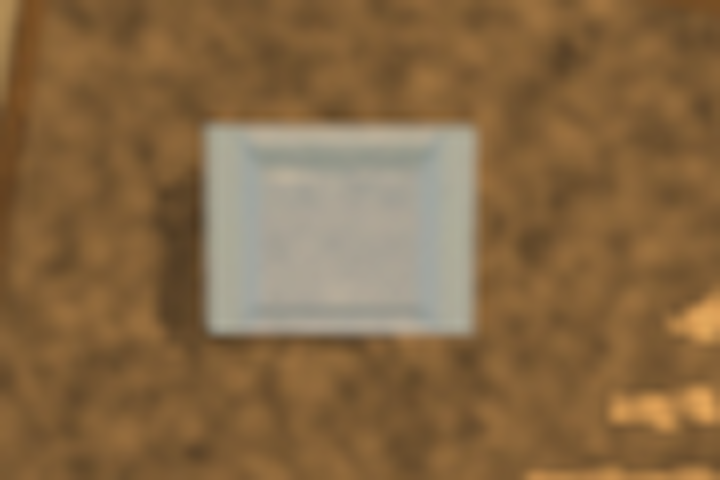

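Run:
```python
from h import *
uv=(np.array([(203,122),(478,122),(475,335),(207,335)])+.5)/8-.5+[240,100]
W=wback('w7',uv,.09)[:,:2]; r=rig(np.array([(.012,.016),(.012,-.016),(-.012,-.016),(-.012,.016)]),W); print(W,r[1:])
f=np.load('w7.npz'); print(100*f['rot'].T@(np.r_[r[1],.051]-f['pos']), np.degrees(np.arctan2(f['rot'][1,2],f['rot'][0,2])))
```

```text
[[ 0.52697458 -0.25358136]
 [ 0.5319815  -0.28594861]
 [ 0.50760347 -0.28974989]
 [ 0.50261162 -0.25749496]] (array([ 0.51729279, -0.2716937 ]), np.float64(8.867331199984413), np.float64(0.0004538092615857803))
[ 0.1025625  17.49563416  7.4925103 ] 8.825918819178586
```

The fit matches the size to 0.5 mm and the yaw is already aligned, 8.87° against 8.83°. Moving over the glass and partway down, then checking the error.

Emit:
{"method": "drive_tool", "body": {
  "series": [
    {"tx": 0.1, "ty": 0, "tz": 1.5, "turn": 0, "grip": 100},
    {"tx": 0, "ty": 0, "tz": 2, "turn": 0, "grip": 100},
    {"tx": 0, "ty": 0, "tz": 2, "turn": 0, "grip": 100},
    {"tx": 0, "ty": 0, "tz": 2, "turn": 0, "grip": 100},
    {"tx": 0, "ty": 2, "tz": 0, "turn": 0, "grip": 100},
    {"tx": 0, "ty": 3, "tz": 0, "turn": 0, "grip": 100},
    {"tx": 0, "ty": 3, "tz": 0, "turn": 0, "grip": 100},
    {"tx": 0, "ty": 2, "tz": 0, "turn": 0, "grip": 100},
    {"tx": 0, "ty": 0, "tz": 0, "turn": 0, "grip": 100},
    {"tx": 0, "ty": 0, "tz": 0, "turn": 0, "grip": 100}
  ]
}}

```text
clock: 8.73
ee_pos: [0.5184, -0.2688, 0.1272]
tool_rot: [[0.158, -0.001, 0.987], [-0.987, 0.001, 0.158], [-0.001, -1.0, -0.001]]
contact_force: [-0.1, 0.4, 0.7]
width: 0.0873
```

Run:
```python
from h import *
s=ctrl.state(); R=np.array(s['tool_rot']); print(s['clock'],s['ee_pos'],100*R.T@(np.array([.5173,-.2717,.051])-s['ee_pos']),np.degrees(np.arctan2(R[1,2],R[0,2]))); wrist('w8')
```

```text
8.7333 [ 0.51838169 -0.26876973  0.12721045] [ 0.28222096  7.62085615 -0.14422339] 9.112286175159204
```

View pics/w8.png

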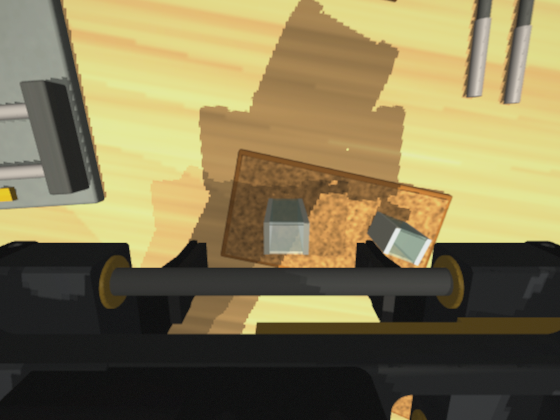

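Emit:
{"method": "drive_tool", "body": {
  "series": [
    {"tx": 0.28, "ty": 0, "tz": -0.14, "turn": 0, "grip": 75},
    {"tx": 0, "ty": 1.5, "tz": 0, "turn": 0, "grip": 75},
    {"tx": 0, "ty": 1.5, "tz": 0, "turn": 0, "grip": 75},
    {"tx": 0, "ty": 1.5, "tz": 0, "turn": 0, "grip": 75},
    {"tx": 0, "ty": 1.5, "tz": 0, "turn": 0, "grip": 75},
    {"tx": 0, "ty": 1.2, "tz": 0, "turn": 0, "grip": 75},
    {"tx": 0, "ty": 0.4, "tz": 0, "turn": 0, "grip": 75},
    {"tx": 0, "ty": 0, "tz": 0, "turn": 0, "grip": 60},
    {"tx": 0, "ty": 0, "tz": 0, "turn": 0, "grip": 55}
  ]
}}

```text
clock: 9.53
ee_pos: [0.5181, -0.2734, 0.0525]
tool_rot: [[0.157, 0.001, 0.988], [-0.988, -0.001, 0.157], [0.001, -1.0, 0.001]]
contact_force: [-0.1, -0.2, 0.7]
width: 0.0584
```

Run:
```python
from h import *
s=ctrl.state(); R=np.array(s['tool_rot']); print(s['clock'],s['ee_pos'],s['width'],100*R.T@(np.array([.5173,-.2717,.051])-s['ee_pos']),np.degrees(np.arctan2(R[1,2],R[0,2]))); wrist('w9')
```

```text
9.5333 [ 0.5181441  -0.27344893  0.05251983] 0.05839485299466961 [-0.1860697   0.15179108 -0.05611541] 9.014836608922447
```

View pics/w9.png

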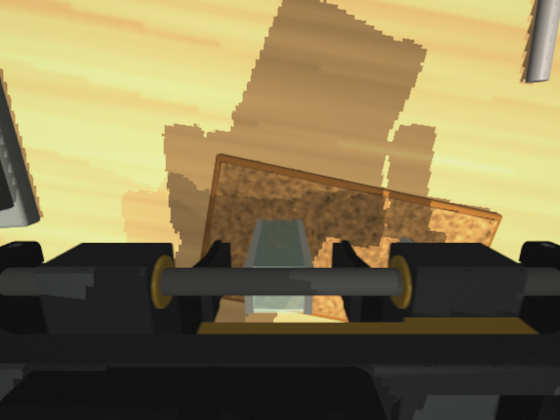

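The glass is between the pads. Closing after a 2 mm centring shift.

Emit:
{"method": "drive_tool", "body": {
  "series": [
    {"tx": -0.19, "ty": 0.1, "tz": 0, "turn": 0, "grip": 50},
    {"tx": 0, "ty": 0, "tz": 0, "turn": 0, "grip": 40},
    {"tx": 0, "ty": 0, "tz": 0, "turn": 0, "grip": 30},
    {"tx": 0, "ty": 0, "tz": 0, "turn": 0, "grip": 10},
    {"tx": 0, "ty": 0, "tz": 0, "turn": 0, "grip": 0},
    {"tx": 0, "ty": 0, "tz": 0, "turn": 0, "grip": 0},
    {"tx": 0, "ty": 0, "tz": 0, "turn": 0, "grip": 0},
    {"tx": 0, "ty": 0, "tz": 0, "turn": 0, "grip": 0},
    {"tx": 0, "ty": 0, "tz": 0, "turn": 0, "grip": 0}
  ]
}}

```text
clock: 10.33
ee_pos: [0.5175, -0.2714, 0.0508]
tool_rot: [[0.157, 0.0, 0.988], [-0.988, -0.0, 0.157], [0.0, -1.0, 0.0]]
contact_force: [-0.8, 0.4, 4.0]
width: 0.0322
```

Run:
```python
from h import *
s=ctrl.state(); R=np.array(s['tool_rot']); print(s['clock'],s['ee_pos'],s['width'],s['contact_force'],100*R.T@(np.array([.5173,-.2717,.051])-s['ee_pos']))
```

```text
10.3333 [ 0.51745499 -0.27141932  0.05082985] 0.03215066850427689 [-0.83844731  0.44860017  4.02575526] [ 0.02529854 -0.01701278 -0.01970005]
```

Gripped, with the width at 32.2 mm. Lifting.

Emit:
{"method": "drive_tool", "body": {
  "series": [
    {"tx": 0, "ty": -0.5, "tz": 0, "turn": 0, "grip": 0},
    {"tx": 0, "ty": -1, "tz": 0, "turn": 0, "grip": 0},
    {"tx": 0, "ty": -1.5, "tz": 0, "turn": 0, "grip": 0},
    {"tx": 0, "ty": -2, "tz": 0, "turn": 0, "grip": 0},
    {"tx": 0, "ty": -2, "tz": 0, "turn": 0, "grip": 0},
    {"tx": 0, "ty": -2, "tz": 0, "turn": 0, "grip": 0},
    {"tx": 0, "ty": -2, "tz": 0, "turn": 0, "grip": 0},
    {"tx": 0, "ty": -2, "tz": 0, "turn": 0, "grip": 0},
    {"tx": 0, "ty": -2, "tz": 0, "turn": 0, "grip": 0},
    {"tx": 0, "ty": -2, "tz": 0, "turn": 0, "grip": 0},
    {"tx": 0, "ty": -2, "tz": 0, "turn": 0, "grip": 0},
    {"tx": 0, "ty": -1, "tz": 0, "turn": 0, "grip": 0},
    {"tx": 0, "ty": 0, "tz": 0, "turn": -3.8, "grip": 0},
    {"tx": 0, "ty": 0, "tz": 0, "turn": 0, "grip": 0}
  ]
}}

```text
clock: 11.5
ee_pos: [0.5174, -0.2713, 0.2513]
tool_rot: [[0.225, 0.001, 0.974], [-0.974, -0.001, 0.225], [0.001, -1.0, 0.001]]
contact_force: [-0.1, 0.7, -2.0]
width: 0.0318
```

Run:
```python
from h import *
# wrist-based meter check from w6: carriage post top and sensor lens plane
p=cv2.imread('pics/w6.png'); cv2.imwrite('pics/w6c.png',cv2.resize(p[0:240,120:440],None,fx=2.5,fy=2.5,interpolation=cv2.INTER_CUBIC))
p=cv2.imread('pics/top7.png'); cv2.imwrite('pics/top7c.png',cv2.resize(p[130:280,100:280],None,fx=4,fy=4,interpolation=cv2.INTER_CUBIC))
s=ctrl.state(); R=np.array(s['tool_rot']); print(s['ee_pos'],s['width'],np.degrees(np.arctan2(R[1,2],R[0,2])),100*R.T@(np.array([.612,.1032,.25])-s['ee_pos'])); wrist('w10')
```

```text
[ 0.51741656 -0.27125507  0.25129765] 0.03176738869630089 12.996139814451793 [-34.359402     0.11765713  17.63691473]
```

View pics/w6c.png

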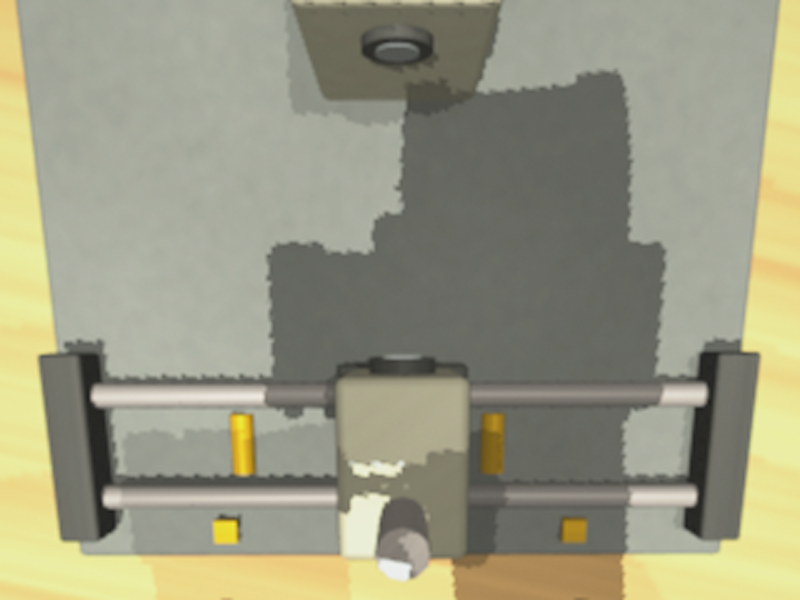

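View pics/top7c.png

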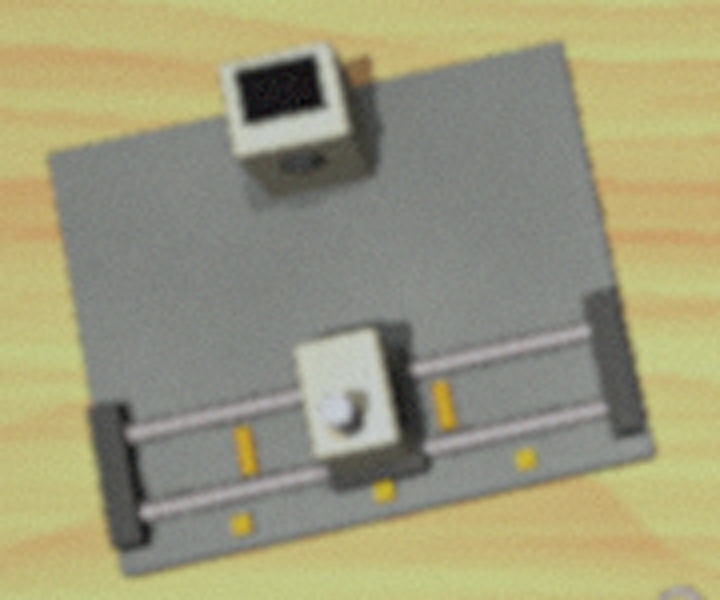

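View pics/w10.png

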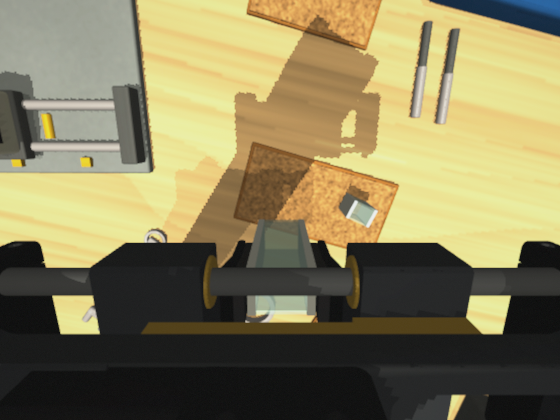

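The glass is held upright and clear, and the short glass is untouched. Checking the meter position in the closer wrist view while the arm is here.

Run:
```python
from h import *
o=lambda a:(np.array(a)+.5)/2.5-.5+[120,0]
A=wback('w6',o([(82,553),(718,553)]),.015)[:,:2]; H=wback('w6',o([(337,376),(468,376)]),.118)[:,:2]; L=wback('w6',o([(397,50)]),.09)[:,:2]
d=A[0]-A[1];print('yaw',np.degrees(np.arctan2(d[1],d[0]))-90, np.linalg.norm(d),np.linalg.norm(H[0]-H[1]))
d=L[0]-H.mean(0); print('yaw lamp->sensor',np.degrees(np.arctan2(d[1],d[0])))
th=np.radians(12.85);R=np.array([[np.cos(th),-np.sin(th)],[np.sin(th),np.cos(th)]])
for w,l in((A.mean(0),(-.16,0)),(H.mean(0),(-.062,0)),(L[0],(.051,0))): print('mid',w-R@np.array(l))
```

```text
yaw 12.6633621149643 0.3366818272770805 0.04749045880601436
yaw lamp->sensor 13.665342780117774
mid [0.61595822 0.10551477]
mid [0.61510939 0.10376707]
mid [0.61537423 0.10548629]
```

Emit:
{"method": "drive_tool", "body": {
  "series": [
    {"tx": -1, "ty": 0, "tz": 0.5, "turn": 0, "grip": 0},
    {"tx": -2, "ty": 0, "tz": 1, "turn": 0, "grip": 0},
    {"tx": -2.5, "ty": 0, "tz": 1.3, "turn": 0, "grip": 0},
    {"tx": -2.5, "ty": 0, "tz": 1.3, "turn": 0, "grip": 0},
    {"tx": -2.5, "ty": 0, "tz": 1.3, "turn": 0, "grip": 0},
    {"tx": -2.5, "ty": 0, "tz": 1.3, "turn": 0, "grip": 0},
    {"tx": -2.5, "ty": 0, "tz": 1.3, "turn": 0, "grip": 0},
    {"tx": -2.5, "ty": 0, "tz": 1.3, "turn": 0, "grip": 0},
    {"tx": -2.5, "ty": 0, "tz": 1.3, "turn": 0, "grip": 0},
    {"tx": -2.5, "ty": 0, "tz": 1.3, "turn": 0, "grip": 0},
    {"tx": -2.5, "ty": 0, "tz": 1.3, "turn": 0, "grip": 0},
    {"tx": -2.5, "ty": 0, "tz": 1.3, "turn": 0, "grip": 0},
    {"tx": -2.5, "ty": 0, "tz": 1.3, "turn": 0, "grip": 0},
    {"tx": -2.5, "ty": 0, "tz": 1.3, "turn": 0, "grip": 0},
    {"tx": -1.4, "ty": 0, "tz": 0.75, "turn": 0, "grip": 0},
    {"tx": 0, "ty": 0, "tz": 0, "turn": 0, "grip": 0},
    {"tx": 0, "ty": 0, "tz": 0, "turn": 0, "grip": 0}
  ]
}}

```text
clock: 12.97
ee_pos: [0.6143, 0.1056, 0.2497]
tool_rot: [[0.223, -0.002, 0.975], [-0.975, 0.0, 0.223], [-0.001, -1.0, -0.001]]
contact_force: [0.6, -0.9, -1.8]
width: 0.0319
```

Run:
```python
from h import *
s=ctrl.state(); R=np.array(s['tool_rot']); print(s['clock'],s['ee_pos'],s['width'],np.degrees(np.arctan2(R[1,2],R[0,2])),100*R.T@(np.array([.614,.104,.091])-s['ee_pos'])); wrist('w11')
p,d=capture('side'); cv2.imwrite('pics/s11.png',cv2.resize(p[70:230,200:400],None,fx=3.7,fy=3.7))
```

```text
12.9667 [0.61433206 0.10555953 0.24972319] 0.03186224186923183 12.902933822034106 [ 0.15465556 15.87230453 -0.04444442]
```

View pics/s11.png

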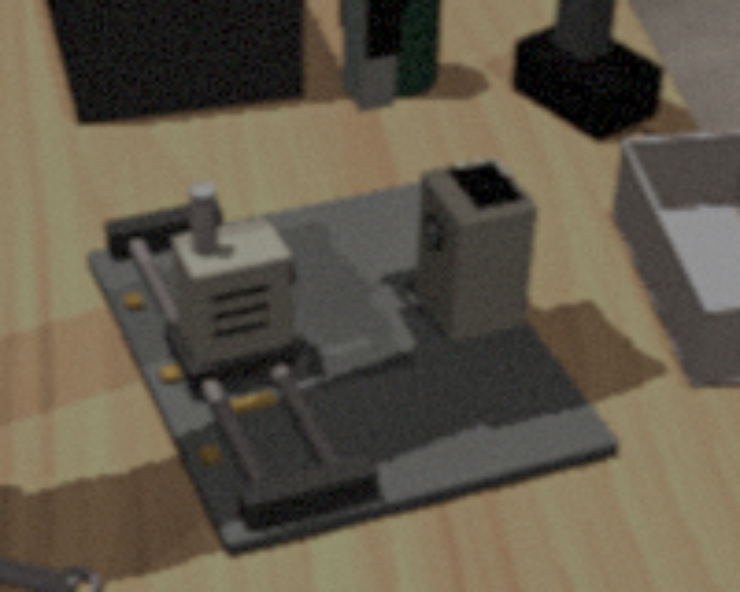

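View pics/w11.png

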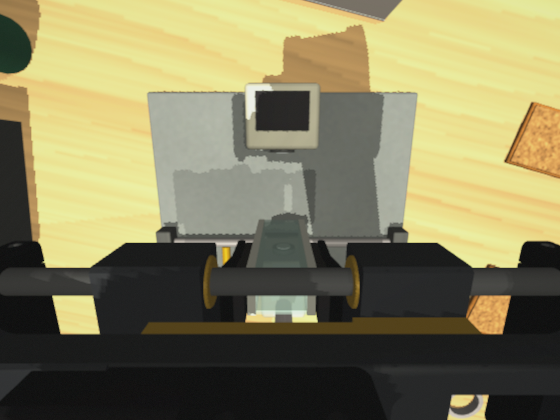

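In this view the meter's centre line is at px 282 and the glass at px 281, which agrees with the calculated 1.5 mm. Going down into the beam.

Emit:
{"method": "drive_tool", "body": {
  "series": [
    {"tx": 0.15, "ty": 0.5, "tz": 0, "turn": 0, "grip": 0},
    {"tx": 0, "ty": 1.5, "tz": 0, "turn": 0, "grip": 0},
    {"tx": 0, "ty": 1.5, "tz": 0, "turn": 0, "grip": 0},
    {"tx": 0, "ty": 1.5, "tz": 0, "turn": 0, "grip": 0},
    {"tx": 0, "ty": 1.5, "tz": 0, "turn": 0, "grip": 0},
    {"tx": 0, "ty": 1.5, "tz": 0, "turn": 0, "grip": 0},
    {"tx": 0, "ty": 1.5, "tz": 0, "turn": 0, "grip": 0},
    {"tx": 0, "ty": 1.5, "tz": 0, "turn": 0, "grip": 0},
    {"tx": 0, "ty": 1.5, "tz": 0, "turn": 0, "grip": 0},
    {"tx": 0, "ty": 1.5, "tz": 0, "turn": 0, "grip": 0},
    {"tx": 0, "ty": 1.2, "tz": 0, "turn": 0, "grip": 0},
    {"tx": 0, "ty": 0.7, "tz": 0, "turn": 0, "grip": 0},
    {"tx": 0, "ty": 0, "tz": 0, "turn": 0, "grip": 0},
    {"tx": 0, "ty": 0, "tz": 0, "turn": 0, "grip": 0},
    {"tx": 0, "ty": 0, "tz": 0, "turn": 0, "grip": 0}
  ]
}}

```text
clock: 14.32
ee_pos: [0.6159, 0.1023, 0.0925]
tool_rot: [[0.222, 0.001, 0.975], [-0.975, 0.0, 0.222], [0.0, -1.0, 0.001]]
contact_force: [-0.7, -0.1, -1.7]
width: 0.0315
```

Run:
```python
from h import *
s=ctrl.state(); R=np.array(s['tool_rot']); print(s['clock'],s['ee_pos'],s['width'],s['contact_force'],np.degrees(np.arctan2(R[1,2],R[0,2])),100*R.T@(np.array([.614,.104,.091])-s['ee_pos'])); wrist('w12')
p,d=capture('side'); cv2.imwrite('pics/s12.png',cv2.resize(p[70:230,200:400],None,fx=3.7,fy=3.7)); cv2.imwrite('pics/s12f.png',p)
```

```text
14.3167 [0.6159104  0.10228473 0.09246346] 0.0315449520781657 [-0.67518856 -0.14133906 -1.68449239] 12.79967525949198 [-0.20960992  0.14611866 -0.14848531]
```

View pics/s12.png

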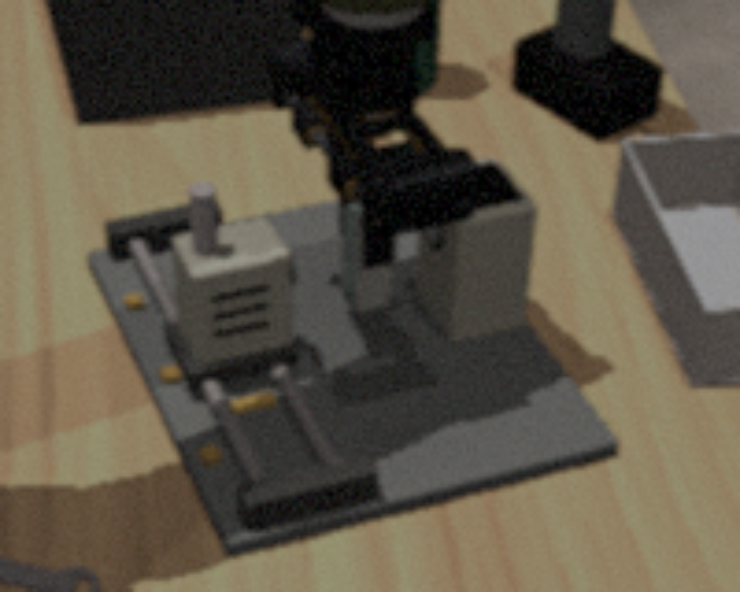

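View pics/w12.png

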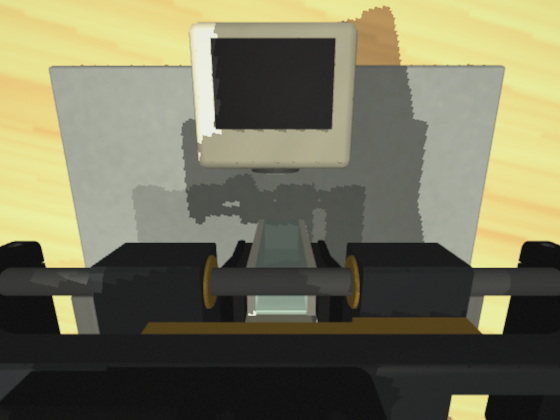

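The glass is about 3 mm to the right of the meter's centre line: the head centre is at px 274 and the plate's at 276, against 281. The pose gives 2 mm, so I correct a little.

Emit:
{"method": "drive_tool", "body": {
  "series": [
    {"tx": -0.25, "ty": 0.15, "tz": -0.1, "turn": 0, "grip": 0},
    {"tx": 0, "ty": 0, "tz": 0, "turn": 0, "grip": 0},
    {"tx": 0, "ty": 0, "tz": 0, "turn": 0, "grip": 0},
    {"tx": 0, "ty": 0, "tz": 0, "turn": 0, "grip": 0},
    {"tx": 0, "ty": 0, "tz": 0, "turn": 0, "grip": 0},
    {"tx": 0, "ty": 0, "tz": 0, "turn": 0, "grip": 0}
  ]
}}

```text
clock: 14.92
ee_pos: [0.6139, 0.1044, 0.09]
tool_rot: [[0.222, 0.0, 0.975], [-0.975, -0.0, 0.222], [0.0, -1.0, 0.0]]
contact_force: [0.6, -0.6, -1.0]
width: 0.0316
```

Run:
```python
from h import *
s=ctrl.state(); R=np.array(s['tool_rot']); print(s['clock'],s['ee_pos'],s['width'],s['contact_force'],np.abs(s['dq']).max(),100*R.T@(np.array([.614,.104,.091])-s['ee_pos'])); wrist('w13')
p,d=capture('side'); cv2.imwrite('pics/s13.png',p); p,d=capture('top'); cv2.imwrite('pics/top13.png',p)
```

```text
14.9167 [0.61387703 0.10437945 0.09004518] 0.031551863738185464 [ 0.61324891 -0.61969403 -1.03828174] 0.06427308014994303 [ 0.0397391  -0.09547711  0.003583  ]
```

View pics/w13.png

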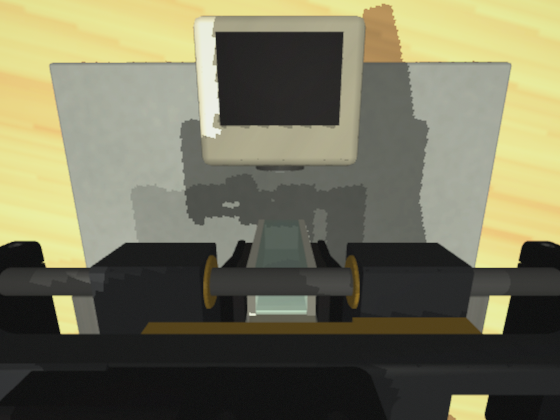

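View pics/s13.png

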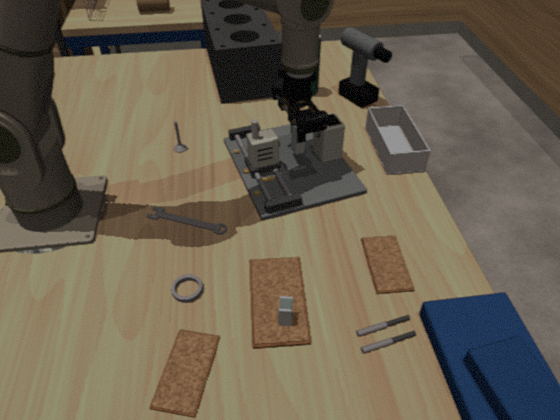

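The glass is at px 281. The head centre is at 280 and the plate's at 281. The arm is still, contact force is low, and the short glass is unmoved at side (286,310). Handing in.

```bash
python3 -c "
from h import *
print(ctrl.hand_in()); s=ctrl.state(); print(s['clock'],s['width'],s['ee_pos'],s['contact_force'])"
```

```text
the job is handed in; nothing more can be done
None
the job is handed in; nothing more can be done
```

I handed the job in at about 15 s. The lamp carriage is at the middle station and the robot is holding the tall glass in the beam. The system gave no verdict.

- **Carriage:** I gripped its post, moved it about 107 mm along the rail and let it click in. Pictures after release show it midway between the rail ends and in line with the sensor lens. The joint value can't be read directly.
- **Tall glass:** I gripped it with the pads on its two frosted faces. The opening read 32 mm at the grip, matching the glass, and 31.6 mm at the end. I then lifted it clear and lowered it between lamp and sensor.
- **Last checks:**
  - The tool was within 1 mm of my estimate of the beam's middle, and the wrist view shows the glass within about 1 px of the meter's centre line.
  - The tool pointed straight down, its yaw within about 0.1° of the beam.
  - The arm was still, with about 1 N measured at the tool.
  - The short glass is where it stood.
- **Disagreements:** the top and wrist cameras put the middle of the beam 3–4 mm apart along it and up to 2 mm across it. I used a value in between, well inside the limits. One early move call was refused for missing fields, and nothing moved.

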